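Shift the roller mixer into third gear and start it

TASK

Get the tube roller mixer running in third gear. Its gear lever stands somewhere in the left-hand slot of the H-shaped gate: with the fingertips push it to the cross channel, across to the right, and then forward (away from the robot) fully home into the far right slot, which is third; only then press the round start button to the left of the gate all the way down and let go. Just push: do not grip or force the lever, and leave the cups, rack and other things standing where they are.

Things in the scene. Friction and masses are not known exactly. Their poses are not given: they have to be found in the camera images.
- mixer: The fixed roller mixer: white console, top 100 mm high, x -100 to +100, y -125 to +175 mm, with a roller deck behind it (x +100 to +235 mm, up to 105 mm high). Origin on the table straight under the centre of the H gate; x points forward (away from the robot), y left (start button side). It stands turned by up to 0.3 rad.
- gate_mid (a point): Centre of the top of the H gate, a 4 mm steel plate 116 x 100 mm on the console, top 104 mm above the table; axes as the mixer's. Two slots along x, at y +23 and -23 mm, each 80 mm long and 18 mm wide, joined at x = 0 by an 18 mm wide cross channel. First slot far left, second near left, third far right (+x, -y), fourth near right.
- knob (a point): Centre of the black ball knob, 32 mm diameter, on the gear lever: a 10 mm rod tilting about a pivot 22 mm above the table under the gate's centre, knob 150 mm from the pivot. The knob moves up to 58 mm fore and aft, 42 mm to each side. The lever is stopped by the gate's edges, needs 2 to 3 N at the knob, has no spring and stays where left. Over 35 N on it is forcing.
- gear_across (a joint): Sideways tilt of the lever, rad: about -0.28 in the left slot, 0 in the middle of the gate, about +0.28 in the right slot; travel -0.285 to 0.285. It starts in the left slot.
- gear_fore (a joint): Fore-and-aft tilt of the lever, rad: 0 in the cross channel, positive forward (mixer +x); end stops at -0.40 and +0.40. The lever can cross only within about 0.05 rad of 0. It starts anywhere along the left slot. Fully home in third is above 0.32, with the across tilt above 0.2.
- start_top (a point): Centre of the top face of the round start button, 28 mm diameter, near the left front of the console top; pressed straight down.
- start (a joint): Travel of the start button, m: 0 released, 0.006 fully down (about 5 N); springs back. It counts as pressed beyond 0.004.
- cup_a: Bystander: lidded specimen cup, 52 mm diameter, 56 mm high, standing on the mixer's console beyond the start button. Origin: centre of its underside.
- cup_b: Bystander: lidded specimen cup like the other, on the table right of the mixer's front. Origin: centre of its underside.
- rack: Bystander: tube rack with capped tubes, 60 x 120 mm, 95 mm high, on the table to the right of the mixer. Origin: centre of its underside.
- strips: Bystander: test-strip jar, 52 mm diameter, 105 mm high, left of the mixer. Origin: centre of its underside.
- slides: Bystander: slide box, 85 x 35 mm, 30 mm high, left of the console. Origin: centre of its underside.
- beaker: Bystander: open beaker, 64 mm diameter, 85 mm high, right of the roller deck. Origin: centre of its underside.

How it is judged:
On the way, in this order (a step that is already met when the one before it is completed fails the run):
1. the lever has been moved across to the right-hand side in the cross channel (value of joint gear_across above 0.2 rad and value of joint gear_fore between -0.15 and 0.2 rad).
2. the lever is home in the third slot (value of joint gear_across above 0.2 rad and value of joint gear_fore above 0.32 rad), for 0.2 s.
3. the start button is pressed down with the lever in third (all of step 2 and value of joint start above 0.004 m), for 0.05 s.
At the end, for the whole second after the job is handed in: The lever is at rest in the third (far right) slot, its fore tilt above 0.32 rad and its across tilt above 0.2 rad; the start button has sprung back (under 2 mm); every bystander stands upright within 30 mm of where it started (all of step 2 and value of joint start below 0.002 m and velocity of joint each of gear_fore, gear_across below 0.05 rad/s and distance of each of cup_a, cup_b, rack, strips, slides, beaker from where it was at the start of the episode below 0.03 m and angle between each of cup_a, cup_b, rack, strips, slides, beaker's own z axis and vertical below 0.2 rad); the robot touches nothing.
It fails at once if the start button is pressed while the lever is not home in third (value of joint start above 0.004 m and not (value of joint gear_across above 0.2 rad and value of joint gear_fore above 0.32 rad)).
It fails at once if the lever is forced or gripped (over 35 N on it) (contact force between gear_fore and the fingers above 35 N).
It fails at once if a bystander is lifted, knocked over or pushed away by more than 30 mm (distance of any of cup_a, cup_b, rack, strips, slides, beaker from where it was at the start of the episode above 0.03 m or angle between any of cup_a, cup_b, rack, strips, slides, beaker's own z axis and vertical above 0.5 rad).
It also fails if it takes over 64 s, if anything falls off the work surface, if the arm or the gripper's body presses on something with over 40 N, if the wrist force passes 120 N, or if a joint passes its speed limit or range.

ROBOT

A 6-joint arm with a two-finger parallel gripper is mounted at the origin on the work surface. World frame = base frame: x ahead of the robot, y to its left, z up, the work surface at z = 0. Lengths are in m, angles in rad, forces in N, time in s.
With the tool pointing down it reaches from about 0.35 to 0.775 m from the base axis. Payload 7.3 kg.
Tool frame: the origin (TCP) lies on the centre line of the jaws, within the pads' length; the fingertips stand 11 mm ahead of it and the grasp point (between the pads) lies 8 mm behind it; z points along the fingers, y is the direction in which the jaws open and shut (so a half turn about z gives the same grasp; the last joint's range is limited). The gripper opens to 92 mm and grips with 3 to 60 N. Pads are 19 mm wide; open, the fingers measure 130 mm over their backs; the gripper's body (75 mm by 190 mm) begins 47 mm behind the grasp point.
Start: joints at [1.068, 0.342, 1.524, -0, 1.275, -0.146], TCP at [0.183, 0.492, 0.238] pointing down, gripper open.
Joint ranges: [-2.53, 2.53], [-0.77, 2.02], [0.04, 2.7], [-1, 4.14], [0.28, 2.66], [-3.11, 3.11]. Speed limits (rad/s): [2.57, 2.57, 3.14, 3.14, 3.14, 3.14].

INTERFACE

Orientations are given as [roll, pitch, yaw] about the fixed x, y, z axes, in that order (R = Rz(yaw) Ry(pitch) Rx(roll)).
In Python, from cell import robot gives the robot as it stands.
- The arm moves only by the tool jog_arm, never from a script. Its argument "deltas" is one flat list of numbers, 6 for each row, row after row: the shift along the world's x, y, z in units of 0.1 m (1.0 is 0.1 m), then the turn, a rotation vector about the world's x, y, z in units of 90 degrees (1.0 is 90 degrees). A call has 1 to 5 rows; each row is the pose to reach, as a shift and turn from the pose commanded when the call began; what a row does not reach only later rows make up. A row lasts 1/12 s, in which the tool goes at most 41.7 mm and 7.16 degrees, less where a joint would pass 70% of its speed; a pose out of reach is approached as far as the arm can. A call with a number of a shift or a turn outside -1 to 1 is refused whole. A call with a gripper value outside its range is refused whole. "claw" is the opening, from 0 (shut) to 1 (fully open), set as the call begins (left out, the last holds). The fingers move at their own pace and stop on an object; "newtons" is the grip in N (left out, the last holds). Time passes only in rows, so rows that repeat a pose let the fingers close. It gives the time, the measured TCP pose, the force and the opening at its end, in the units of the state.
- robot.observe(): the state, without advancing time (a new reading comes with each control period).
- robot.read_camera(name): name is "side" or "top" or "wrist"; returns the picture (400x640x3 uint8, red, green, blue); there is no depth.
- robot.camera_params(name): a dict with "fx", "fy", "cx", "cy" (pixels), "R" (3x3) and "t" (3): a world point X has camera coordinates R X + t. Camera axes: x right, y down, z forward; pixel columns grow to the right and rows downward; lengths in m; the calibration is good to about 2 mm. The wrist camera is an equidistant fisheye: a pixel r from the principal point sees the ray r / f radians off the axis. A picture is of the moment at which its call begins: read the wrist's pose just before it. camera_params takes no time and is no camera call; for the wrist camera it gives the pose at the moment of the call.
- robot.hand_in(): hands the job in, once; it reports no verdict.
The state is a dict: "time": time; "qpos": joint angles; "qvel": joint speeds; "joint_efforts": joint torques, N m; "tool_pos": TCP position; "tool_rot": TCP orientation; "contact_force": force on the tool from outside, world axes, zero at the start; "torque": the same for the moment, N m; "opening": finger opening in m.
Only numpy, scipy, OpenCV 4.12 (cv2) and the standard library are available. Lean on these libraries where they do the work, as an engineer would, in place of code of your own. Each camera call takes 0.05 s, during which the arm holds its last target. There are 200 camera calls.

## Working session

There is one attempt and no reset: what is moved stays moved. The work goes in short steps, Python scripts to look and compute and a tool call to move; the robot and the scene stay as the last step left them, time stands still between calls to the robot, and variables do not carry over. Pictures are saved under pics/ and viewed, about 8 in all and at most 12, crops included, and the job is handed in when it is done.

Besides the shell and the picture viewer there is one more tool, called after "Request:" as name(argument=value, ...) on one line, values as JSON. jog_arm: Moves the arm, as the interface text tells. Its arguments: {"type":"object","properties":{"deltas":{"type":"array","items":{"type":"number"}},"claw":{"type":"number"},"newtons":{"type":"number"}},"required":["deltas"]}

```bash
mkdir -p pics && cat > h.py <<'E'
import numpy as np, cv2
from cell import robot
def shot(n,f):
    p=robot.camera_params(n); im=robot.read_camera(n)
    cv2.imwrite('pics/'+f,np.ascontiguousarray(im[:,:,::-1])); return im,p
def ray(p,u,v):
    R=np.array(p['R']);t=np.array(p['t'])
    d=R.T@np.array([(u-p['cx'])/p['fx'],(v-p['cy'])/p['fy'],1]);return -R.T@t,d
def onz(p,u,v,z):
    o,d=ray(p,u,v);return o+d*(z-o[2])/d[2]
def proj(p,X):
    c=np.array(p['R'])@X+np.array(p['t']);return p['fx']*c[0]/c[2]+p['cx'],p['fy']*c[1]/c[2]+p['cy']
E
python3 - <<'E'
from h import *
for n in('top','side'):
    im,p=shot(n,n+'1.png'); print(n,{k:np.round(v,3).tolist() for k,v in p.items()})
print(robot.observe())
E
```

```text
top {'fx': 492.216, 'fy': 492.216, 'cx': 319.836, 'cy': 189.513, 'R': [[0.005, -1.0, -0.029], [-0.99, -0.001, -0.139], [0.139, 0.029, -0.99]], 't': [0.036, 0.656, 1.065]}
side {'fx': 371.214, 'fy': 371.214, 'cx': 320.355, 'cy': 205.761, 'R': [[-0.915, -0.404, -0.014], [-0.292, 0.685, -0.668], [0.279, -0.607, -0.744]], 't': [0.595, 0.255, 0.83]}
{'time': 0.1, 'qpos': array([ 1.06802021e+00,  3.42671485e-01,  1.52492076e+00, -2.27880940e-05,
        1.27540246e+00, -1.45986366e-01]), 'qvel': array([-2.66194253e-05, -2.06551576e-03, -2.11693532e-03, -6.93983329e-04,
       -7.60156597e-04,  1.84413735e-04]), 'joint_efforts': array([ 2.27566947e-03, -4.32002735e+01, -2.44695640e+01,  7.19273603e-02,
        5.26035635e-02, -1.53319439e-05]), 'tool_pos': array([0.18317422, 0.49163535, 0.23710514]), 'tool_rot': array([-3.14020235e+00, -1.82393808e-04,  2.78480942e+00]), 'contact_force': array([-1.13911714,  0.14790607, -0.73072035]), 'torque': array([-0.04401946,  0.01514576,  0.03117131]), 'opening': 0.09170860561087504}
```

View pics/top1.png

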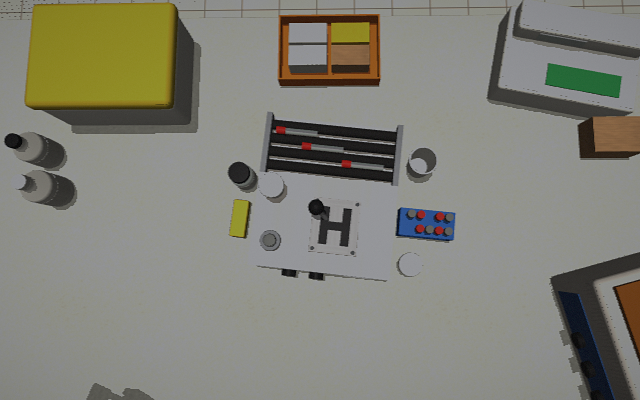

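View pics/side1.png

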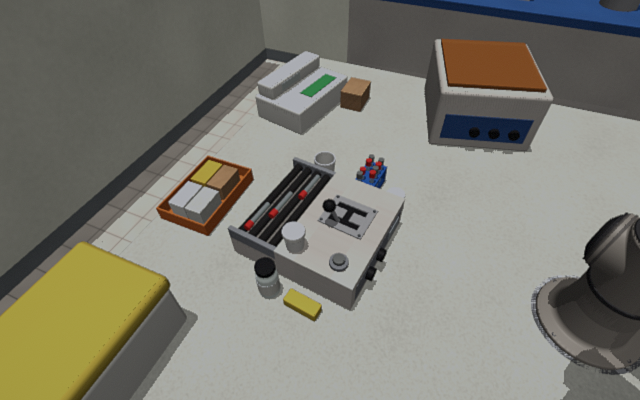

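The top view shows the lever in first (far left): knob ≈(316,207), gate centre ≈(334,227) and button ≈(270,240). The side view agrees, with the knob ≈(330,206), gate ≈(348,215) and button ≈(339,262). Next I'll measure these more exactly.

```bash
python3 - <<'E'
from h import *
a=cv2.imread('pics/top1.png');b=cv2.imread('pics/side1.png')
A=cv2.resize(a[165:285,225:425],None,fx=4,fy=4,interpolation=cv2.INTER_CUBIC)
cv2.imwrite('pics/c1.png',A)
pt=robot.camera_params('top');ps=robot.camera_params('side')
for n,uv in(('gate',(334,227)),('btn',(270,240))): print(n,onz(pt,*uv,.106))
print('side btn',onz(ps,339,261,.108),'gate',onz(ps,348,215,.104))
# dark blobs
for im,box in((a,(295,190,365,260)),(b,(315,190,380,240))):
    x0,y0,x1,y1=box
    m=(im[y0:y1,x0:x1].max(2)<60).astype(np.uint8)
    n,l,s,c=cv2.connectedComponentsWithStats(m)
    for i in range(1,n):
        if s[i,4]>30: print(s[i].tolist(),c[i]+[x0,y0])
E
```

```text
gate [0.56777594 0.00631299 0.106     ]
btn [0.53995139 0.14129176 0.106     ]
side btn [0.54151533 0.14073362 0.108     ] gate [0.57195557 0.00572656 0.104     ]
[14, 9, 43, 47, 843] [330.53973903 221.81020166]
[8, 10, 14, 22, 167] [329.68263473 208.14371257]
[23, 12, 29, 28, 277] [349.73285199 215.2166065 ]
```

View pics/c1.png

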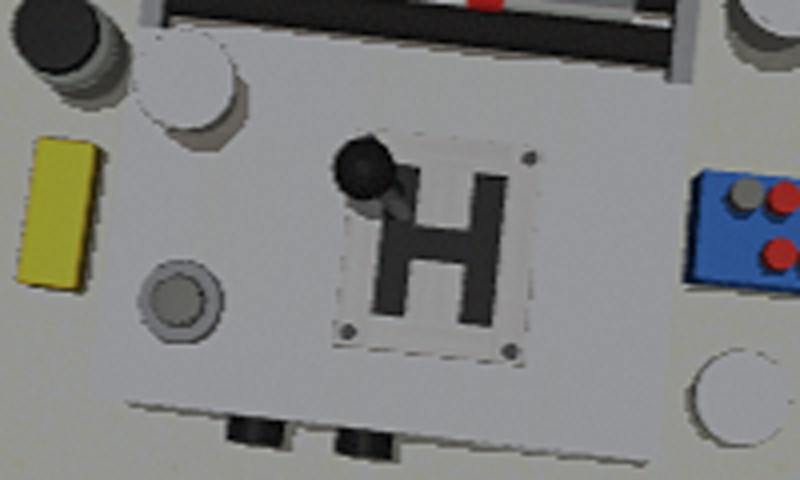

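The crop gives sharper points. The left slot runs (402,165)–(390,315) and the right slot (490,175)–(478,325). The knob is at (364,168) and the button at (177,300). Next, world positions and a check of knob height.

```bash
cat > geo.py <<'E'
from h import *
pt=robot.camera_params('top');ps=robot.camera_params('side')
cr=lambda x,y:(225+x/4-.4,165+y/4-.4)
P={k:onz(pt,*cr(*v),.104)[:2] for k,v in dict(lf=(402,165),ln=(390,315),rf=(490,175),rn=(478,325)).items()}
# the dark slot edges are seen on the console/plate top (far left end partly hidden by the knob)
c=sum(P.values())/4
fx=(P['lf']+P['rf']-P['ln']-P['rn'])/2
ly=(P['lf']+P['ln']-P['rf']-P['rn'])/2
yaw=(np.arctan2(fx[1],fx[0])+np.arctan2(ly[1],ly[0])-np.pi/2)/2
ex=np.array([np.cos(yaw),np.sin(yaw)]);ey=np.array([-ex[1],ex[0]])
def tri(uvt,uvs):
    o1,d1=ray(pt,*uvt);o2,d2=ray(ps,*uvs)
    s=np.linalg.lstsq(np.c_[d1,-d2],o2-o1,rcond=None)[0]
    a,b=o1+s[0]*d1,o2+s[1]*d2;return (a+b)/2,np.linalg.norm(a-b)
E
python3 - <<'E'
from geo import *
print('c',c,'yaw',yaw,'len',np.linalg.norm(fx),np.linalg.norm(ly),np.arctan2(fx[1],fx[0]),np.arctan2(ly[1],ly[0])-np.pi/2)
k,e=tri(cr(364,168),(329.5,206));print('knob',k,e,'mixer',(k[:2]-c)@ex,(k[:2]-c)@ey)
b,e=tri(cr(177,300),(339,261));print('btn',b,e,'mixer',(b[:2]-c)@ex,(b[:2]-c)@ey)
for n,X in(('first',(.06,.06)),('k0',(0,.0415)),('kR',(0,-.0415)),('k3',(.058,-.04))): print(n,c+X[0]*ex+X[1]*ey)
E
```

```text
c [0.57054565 0.00505447] yaw -0.09463270335092044 len 0.07953186618617568 0.046793787019116184 -0.07908272694296635 -0.11018267975887452
knob [0.60531924 0.04337645 0.16100995] 0.0002863187925792114 mixer 0.030996897102840815 0.041436321875123285
btn [0.54062937 0.14300647 0.11167381] 0.00012412274662354153 mixer -0.04281771618851605 0.13450792323346553
first [0.63594668 0.05911652]
k0 [0.57446705 0.04636879]
kR [ 0.56662425 -0.03625984]
k3 [ 0.62450648 -0.04024706]
```

Request:
jog_arm(deltas=[0.19, -0.18, 0, 0, 0, 0.034, 0.38, -0.36, 0, 0, 0, 0.068, 0.57, -0.54, 0, 0, 0, 0.1, 0.76, -0.72, 0, 0, 0, 0.134, 0.94, -0.9, 0, 0, 0, 0.167], claw=0, newtons=10)

```text
time: 0.52
tool_pos: [0.278, 0.4009, 0.2374]
tool_rot: [-3.141, -0.0, 3.05]
contact_force: [1.3, 0.9, 0.4]
opening: 0.063
```

Request:
jog_arm(deltas=[0.19, -0.18, 0, 0, 0, 0, 0.38, -0.36, 0, 0, 0, 0, 0.57, -0.54, 0, 0, 0, 0, 0.76, -0.72, 0, 0, 0, 0, 0.94, -0.9, 0, 0, 0, 0])

```text
time: 0.93
tool_pos: [0.3721, 0.3108, 0.2375]
tool_rot: [-3.141, -0.0, 3.047]
contact_force: [0.1, 0.5, -0.0]
opening: 0.03
```

Request:
jog_arm(deltas=[0.19, -0.18, 0, 0, 0, 0, 0.38, -0.36, 0, 0, 0, 0, 0.57, -0.54, 0, 0, 0, 0, 0.76, -0.72, 0, 0, 0, 0, 0.94, -0.9, 0, 0, 0, 0])

```text
time: 1.35
tool_pos: [0.4661, 0.2208, 0.2374]
tool_rot: [-3.141, -0.001, 3.047]
contact_force: [0.3, -0.1, 0.8]
opening: 0.0013
```

Request:
jog_arm(deltas=[0.19, -0.18, 0, 0, 0, 0, 0.38, -0.36, 0, 0, 0, 0, 0.57, -0.54, 0, 0, 0, 0, 0.76, -0.72, 0, 0, 0, 0, 0.94, -0.9, 0, 0, 0, 0])

```text
time: 1.77
tool_pos: [0.5601, 0.1309, 0.2373]
tool_rot: [-3.142, -0.001, 3.047]
contact_force: [-0.1, 0.2, 1.8]
opening: 0.0004
```

Request:
jog_arm(deltas=[0.19, -0.18, 0, 0, 0, 0, 0.38, -0.36, 0, 0, 0, 0, 0.57, -0.54, 0, 0, 0, 0, 0.76, -0.72, 0, 0, 0, 0, 0.92, -0.93, 0, 0, 0, 0])

```text
time: 2.18
tool_pos: [0.6522, 0.0383, 0.237]
tool_rot: [3.141, -0.001, 3.047]
contact_force: [0.3, 0.7, -0.1]
opening: 0.0005
```

Request:
jog_arm(deltas=[0, 0, 0, 0, 0, 0, 0, 0, 0, 0, 0, 0])

```text
time: 2.35
tool_pos: [0.6515, 0.0378, 0.2365]
tool_rot: [3.141, -0.002, 3.045]
contact_force: [-0.2, 0.7, 0.6]
opening: 0.0008
```

Request:
jog_arm(deltas=[0, 0, -0.2, 0, 0, 0, 0, 0, -0.4, 0, 0, 0, 0, 0, -0.6, 0, 0, 0, 0, 0, -0.79, 0, 0, 0, 0, 0, -0.79, 0, 0, 0])

```text
time: 2.77
tool_pos: [0.6484, 0.0402, 0.1545]
tool_rot: [3.141, -0.008, 3.048]
contact_force: [-0.1, -0.4, -0.5]
opening: 0.0002
```

```bash
python3 - <<'E'
from h import *
o=robot.observe();print(o['tool_pos'],o['contact_force'])
a,_=shot('side','s2.png');b,_=shot('top','t2.png')
f=lambda im,x,y:cv2.resize(im[y:y+80,x:x+130,::-1],None,fx=3,fy=3,interpolation=cv2.INTER_CUBIC)
cv2.imwrite('pics/c2.png',np.hstack([f(a,280,170),f(b,270,180)]))
E
```

```text
[0.64838268 0.04022729 0.15446176] [-0.11675747 -0.4144565  -0.48766717]
```

View pics/c2.png

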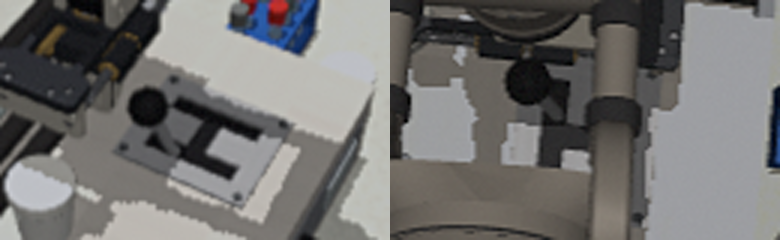

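The closed tips stand just beyond the knob (side crop (148,107)), clear of it and at knob height. I'll push it back slowly.

Request:
jog_arm(deltas=[-0.04, 0.004, 0, 0, 0, 0, -0.08, 0.008, 0, 0, 0, 0, -0.12, 0.011, 0, 0, 0, 0, -0.16, 0.015, 0, 0, 0, 0, -0.2, 0.019, 0, 0, 0, 0])

```text
time: 3.28
tool_pos: [0.6313, 0.0409, 0.1596]
tool_rot: [3.141, 0.002, 3.047]
contact_force: [3.5, 0.2, 2.2]
opening: 0.0007
```

Request:
jog_arm(deltas=[-0.03, 0.003, 0, 0, 0, 0, -0.06, 0.006, 0, 0, 0, 0, -0.09, 0.009, 0, 0, 0, 0, -0.12, 0.012, 0, 0, 0, 0, -0.15, 0.014, 0, 0, 0, 0])

```text
time: 3.7
tool_pos: [0.6162, 0.0423, 0.1589]
tool_rot: [3.141, 0.0, 3.047]
contact_force: [2.9, 0.7, 2.0]
opening: 0.0007
```

Request:
jog_arm(deltas=[-0.03, 0.003, 0, 0, 0, 0, -0.06, 0.006, 0, 0, 0, 0, -0.09, 0.009, 0, 0, 0, 0, -0.1, 0.01, 0, 0, 0, 0, -0.1, 0.01, 0, 0, 0, 0])

```text
time: 4.12
tool_pos: [0.6059, 0.0433, 0.1586]
tool_rot: [-3.142, -0.001, 3.047]
contact_force: [1.4, 0.5, 2.4]
opening: 0.001
```

```bash
python3 - <<'E'
from geo import *
o=robot.observe();t=o['tool_pos'];print(t,o['contact_force'],'mixer',(t[:2]-c)@ex,(t[:2]-c)@ey)
a,p=shot('side','s3.png')
cv2.imwrite('pics/c3.png',cv2.resize(a[170:250,280:410,::-1],None,fx=4,fy=4,interpolation=cv2.INTER_CUBIC))
for x in(-.01,0,.01): print(x,(np.array(proj(p,np.r_[c+x*ex+.0415*ey,.166]))-[280,170])*4)
E
```

```text
[0.60590822 0.04327469 0.15863867] [1.42498658 0.47463573 2.37666596] mixer 0.03159286427745688 0.04139066690018836
-0.01 [262.4604943 164.1338406]
0 [246.60012574 157.75194745]
0.01 [230.86605937 151.42087576]
```

View pics/c3.png

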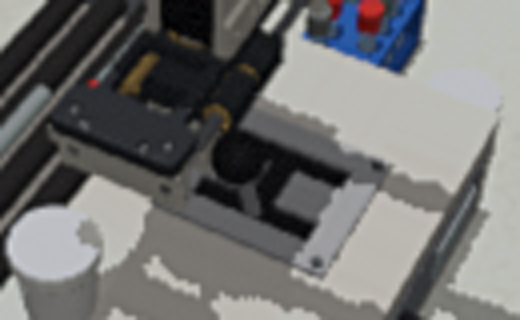

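Request:
jog_arm(deltas=[-0.03, 0.003, 0, 0, 0, 0, -0.055, 0.005, 0, 0, 0, 0, -0.055, 0.005, 0, 0, 0, 0, -0.055, 0.005, 0, 0, 0, 0])

```text
time: 4.5
tool_pos: [0.6006, 0.0438, 0.1587]
tool_rot: [3.142, -0.0, 3.047]
contact_force: [1.6, 0.7, 1.1]
opening: 0.0008
```

Request:
jog_arm(deltas=[0.08, -0.007, 0, 0, 0, 0, 0.16, -0.015, 0, 0, 0, 0, 0.16, -0.015, 0.25, 0, 0, 0, 0.16, -0.015, 0.5, 0, 0, 0, 0.16, -0.015, 0.7, 0, 0, 0])

```text
time: 4.92
tool_pos: [0.6171, 0.0421, 0.2296]
tool_rot: [-3.141, -0.001, 3.047]
contact_force: [0.5, 0.4, 0.4]
opening: 0.0004
```

Request:
jog_arm(deltas=[0, 0.2, 0, 0, 0, 0, 0, 0.4, 0, 0, 0, 0, -0.1, 0.59, 0, 0, 0, 0, -0.36, 0.59, 0, 0, 0, 0, -0.36, 0.59, 0, 0, 0, 0])

```text
time: 5.33
tool_pos: [0.577, 0.1025, 0.2276]
tool_rot: [-3.141, -0.006, 3.049]
contact_force: [1.3, -0.6, -0.3]
opening: 0.0004
```

```bash
python3 - <<'E'
from geo import *
o=robot.observe();t=o['tool_pos'];print(t,o['contact_force'],'mixer',(t[:2]-c)@ex,(t[:2]-c)@ey)
a,p=shot('side','s4.png')
m=cv2.resize(a[170:250,280:410,::-1],None,fx=4,fy=4,interpolation=cv2.INTER_CUBIC)
cv2.imwrite('pics/c4.png',m)
for x in(-.01,0,.01): print(x,(np.array(proj(p,np.r_[c+x*ex+.0415*ey,.166]))-[280,170])*4)
print('slot at x=0',(np.array(proj(p,np.r_[c+.023*ey,.104]))-[280,170])*4)
E
```

```text
[0.57697349 0.10246989 0.22762554] [ 1.2501576  -0.61288897 -0.28675737] mixer -0.0028058470674490266 0.09758692245443039
-0.01 [262.4604943 164.1338406]
0 [246.60012574 157.75194745]
0.01 [230.86605937 151.42087576]
slot at x=0 [257.59635454 205.42323312]
```

View pics/c4.png

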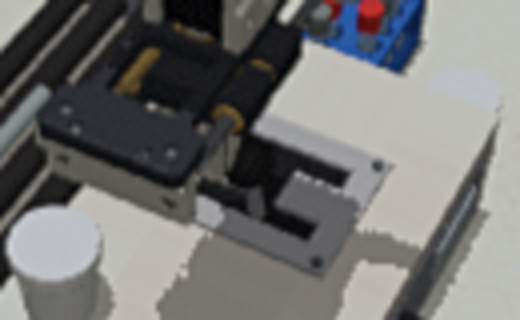

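The rod crosses the plate at (257,205), which is exactly where the cross channel should be. I'll lower on the left side and push across.

Request:
jog_arm(deltas=[0, 0, -0.2, 0, 0, 0, 0, 0, -0.4, 0, 0, 0, 0, 0, -0.6, 0, 0, 0, 0, 0, -0.69, 0, 0, 0, 0, 0, -0.69, 0, 0, 0])

```text
time: 5.8
tool_pos: [0.5803, 0.1007, 0.1573]
tool_rot: [-3.141, -0.005, 3.046]
contact_force: [0.4, -0.3, 0.8]
opening: 0.0003
```

Request:
jog_arm(deltas=[-0.005, -0.05, 0, 0, 0, 0, -0.01, -0.1, 0, 0, 0, 0, -0.014, -0.15, 0, 0, 0, 0, -0.019, -0.2, 0, 0, 0, 0, -0.024, -0.25, 0, 0, 0, 0])

```text
time: 6.22
tool_pos: [0.5791, 0.0761, 0.161]
tool_rot: [3.14, 0.002, 3.047]
contact_force: [0.5, 3.6, 2.0]
opening: 0.0004
```

Request:
jog_arm(deltas=[-0.003, -0.03, 0, 0, 0, 0, -0.006, -0.06, 0, 0, 0, 0, -0.009, -0.09, 0, 0, 0, 0, -0.011, -0.12, 0, 0, 0, 0, -0.014, -0.15, 0, 0, 0, 0])

```text
time: 6.63
tool_pos: [0.577, 0.0611, 0.1598]
tool_rot: [3.141, 0.0, 3.047]
contact_force: [0.8, 2.8, 3.2]
opening: 0.0003
```

Request:
jog_arm(deltas=[-0.004, -0.04, 0, 0, 0, 0, -0.008, -0.08, 0, 0, 0, 0, -0.011, -0.12, 0, 0, 0, 0, -0.015, -0.16, 0, 0, 0, 0, -0.019, -0.2, 0, 0, 0, 0])

```text
time: 7.05
tool_pos: [0.575, 0.0408, 0.1596]
tool_rot: [3.142, -0.0, 3.047]
contact_force: [-0.4, 2.8, 2.0]
opening: 0.0006
```

Request:
jog_arm(deltas=[-0.004, -0.04, 0, 0, 0, 0, -0.008, -0.08, 0, 0, 0, 0, -0.011, -0.12, 0, 0, 0, 0, -0.015, -0.16, 0, 0, 0, 0, -0.019, -0.2, 0, 0, 0, 0])

```text
time: 7.47
tool_pos: [0.5731, 0.0208, 0.1597]
tool_rot: [3.142, -0.0, 3.047]
contact_force: [-0.9, 1.8, 2.2]
opening: 0.0006
```

Request:
jog_arm(deltas=[-0.004, -0.04, 0, 0, 0, 0, -0.008, -0.08, 0, 0, 0, 0, -0.011, -0.12, 0, 0, 0, 0, -0.015, -0.16, 0, 0, 0, 0, -0.015, -0.16, 0, 0, 0, 0])

```text
time: 7.88
tool_pos: [0.5715, 0.0044, 0.1594]
tool_rot: [-3.141, -0.001, 3.047]
contact_force: [0.7, 0.2, 1.0]
opening: 0.0007
```

Request:
jog_arm(deltas=[-0.002, -0.02, 0, 0, 0, 0, -0.004, -0.04, 0, 0, 0, 0, -0.004, -0.04, 0, 0, 0, 0])

```text
time: 8.13
tool_pos: [0.5713, 0.001, 0.1597]
tool_rot: [-3.142, -0.0, 3.047]
contact_force: [0.8, 0.7, -0.3]
opening: 0.0007
```

Request:
jog_arm(deltas=[0.007, 0.07, 0, 0, 0, 0, 0.014, 0.15, 0, 0, 0, 0, 0.014, 0.15, 0.25, 0, 0, 0, 0.014, 0.15, 0.5, 0, 0, 0, 0.014, 0.15, 0.7, 0, 0, 0])

```text
time: 8.55
tool_pos: [0.5731, 0.0171, 0.2314]
tool_rot: [-3.141, 0.001, 3.048]
contact_force: [0.6, -0.0, -0.1]
opening: 0.0007
```

Request:
jog_arm(deltas=[-0.25, 0, 0, 0, 0, 0, -0.52, -0.1, 0, 0, 0, 0, -0.52, -0.3, 0, 0, 0, 0, -0.52, -0.46, 0, 0, 0, 0, -0.52, -0.46, 0, 0, 0, 0])

```text
time: 8.97
tool_pos: [0.5208, -0.0313, 0.2303]
tool_rot: [-3.14, 0.001, 3.046]
contact_force: [1.5, -0.3, -0.3]
opening: 0.0003
```

```bash
python3 - <<'E'
from geo import *
o=robot.observe();t=o['tool_pos'];print(t,o['contact_force'],'mixer',(t[:2]-c)@ex,(t[:2]-c)@ey)
a,p=shot('side','s5.png')
cv2.imwrite('pics/c5.png',cv2.resize(a[150:250,280:430,::-1],None,fx=4,fy=4,interpolation=cv2.INTER_CUBIC))
for y in(-.03,-.0415): print(y,(np.array(proj(p,np.r_[c+y*ey,.166]))-[280,150])*4)
print('slot at x=0',(np.array(proj(p,np.r_[c-.023*ey,.104]))-[280,150])*4)
E
```

```text
[ 0.52079831 -0.03127741  0.23030347] [ 1.54257562 -0.33632528 -0.30338209] mixer -0.046091697087629904 -0.04087001972042118
-0.03 [301.54735789 158.11299652]
-0.0415 [309.9068262  145.99702161]
slot at x=0 [291.01507346 235.15296726]
```

View pics/c5.png

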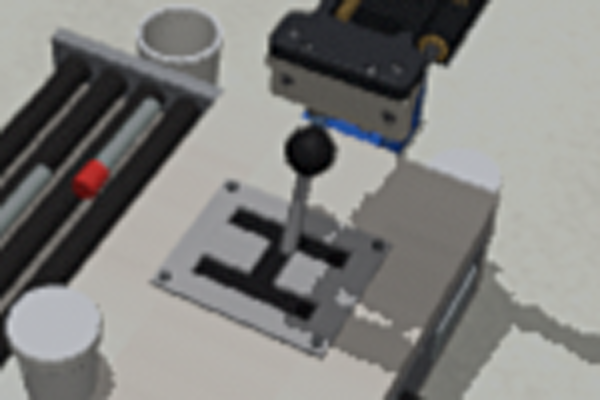

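The knob is at (310,150) and the rod at (290,240), so the lever is in the right slot at the cross channel, as intended. I'll lower on the near side and push forward.

Request:
jog_arm(deltas=[0, 0, -0.2, 0, 0, 0, 0, 0, -0.4, 0, 0, 0, 0, 0, -0.6, 0, 0, 0, 0, 0, -0.74, 0, 0, 0, 0, 0, -0.74, 0, 0, 0])

```text
time: 9.43
tool_pos: [0.5193, -0.0282, 0.1529]
tool_rot: [3.141, -0.006, 3.048]
contact_force: [-1.0, -0.2, 0.1]
opening: 0.0006
```

Request:
jog_arm(deltas=[0.04, -0.004, 0, 0, 0, 0, 0.08, -0.008, 0, 0, 0, 0, 0.12, -0.011, 0, 0, 0, 0, 0.16, -0.015, 0, 0, 0, 0, 0.2, -0.019, 0, 0, 0, 0])

```text
time: 9.85
tool_pos: [0.5415, -0.0316, 0.1565]
tool_rot: [-3.142, 0.001, 3.047]
contact_force: [-3.4, -0.2, 1.4]
opening: 0.0005
```

Request:
jog_arm(deltas=[0.04, -0.004, 0, 0, 0, 0, 0.08, -0.008, 0, 0, 0, 0, 0.12, -0.011, 0, 0, 0, 0, 0.16, -0.015, 0, 0, 0, 0, 0.2, -0.019, 0, 0, 0, 0])

```text
time: 10.27
tool_pos: [0.5611, -0.0336, 0.1557]
tool_rot: [3.142, -0.0, 3.047]
contact_force: [-1.2, 0.2, 0.7]
opening: 0.0002
```

Request:
jog_arm(deltas=[0.04, -0.004, 0, 0, 0, 0, 0.08, -0.008, 0, 0, 0, 0, 0.12, -0.011, 0, 0, 0, 0, 0.16, -0.015, 0, 0, 0, 0, 0.2, -0.019, 0, 0, 0, 0])

```text
time: 10.68
tool_pos: [0.5808, -0.0353, 0.1553]
tool_rot: [3.141, -0.001, 3.047]
contact_force: [-2.7, 0.9, -2.1]
opening: 0.0007
```

Request:
jog_arm(deltas=[0.03, -0.003, 0, 0, 0, 0, 0.06, -0.006, 0, 0, 0, 0, 0.09, -0.009, 0, 0, 0, 0, 0.12, -0.011, 0, 0, 0, 0, 0.12, -0.011, 0, 0, 0, 0])

```text
time: 11.1
tool_pos: [0.5933, -0.0366, 0.1557]
tool_rot: [3.141, 0.0, 3.047]
contact_force: [-2.0, 0.8, -1.4]
opening: 0.0003
```

```bash
python3 - <<'E'
from geo import *
o=robot.observe();t=o['tool_pos'];print(t,o['contact_force'],'mixer',(t[:2]-c)@ex,(t[:2]-c)@ey)
a,p=shot('side','s6.png')
cv2.imwrite('pics/c6.png',cv2.resize(a[150:250,280:430,::-1],None,fx=4,fy=4,interpolation=cv2.INTER_CUBIC))
for x,z in((0.04,.161),(.05,.157),(.058,.155)): print(x,(np.array(proj(p,np.r_[c+x*ex-.04*ey,z]))-[280,150])*4)
E
```

```text
[ 0.59331656 -0.03657436  0.15574037] [-2.03027731  0.80824184 -1.39652635] mixer 0.026602602453450856 -0.03929091431105729
0.04 [248.71288282 131.09459242]
0.05 [233.93834734 130.29011982]
0.058 [222.29867881 128.25996982]
```

View pics/c6.png

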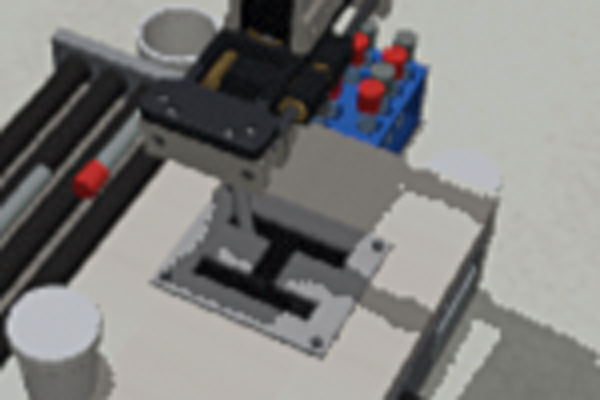

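The rod is near the far end of the right slot at (240,220), and the knob is hidden behind the gripper. I'll go on in small steps, watching the force.

Request:
jog_arm(deltas=[0.015, -0.001, 0, 0, 0, 0, 0.03, -0.003, 0, 0, 0, 0, 0.03, -0.003, 0, 0, 0, 0])

```text
time: 11.4
tool_pos: [0.5959, -0.0368, 0.1558]
tool_rot: [3.141, 0.0, 3.047]
contact_force: [-2.7, 0.4, -1.0]
opening: 0.0008
```

Request:
jog_arm(deltas=[0.01, -0.001, 0, 0, 0, 0, 0.01, -0.001, 0, 0, 0, 0])

```text
time: 11.57
tool_pos: [0.5968, -0.0369, 0.1557]
tool_rot: [3.141, 0.0, 3.047]
contact_force: [-2.0, 2.1, -1.1]
opening: 0.0008
```

Request:
jog_arm(deltas=[-0.1, 0.01, 0, 0, 0, 0, -0.2, 0.02, 0, 0, 0, 0, -0.2, 0.02, 0.25, 0, 0, 0, -0.2, 0.02, 0.5, 0, 0, 0, -0.2, 0.02, 0.75, 0, 0, 0])

```text
time: 11.98
tool_pos: [0.5773, -0.0351, 0.2323]
tool_rot: [-3.141, 0.002, 3.047]
contact_force: [0.5, -0.2, -0.6]
opening: 0.0003
```

Request:
jog_arm(deltas=[-0.1, 0.2, 0, 0, 0, 0, -0.2, 0.4, 0, 0, 0, 0, -0.25, 0.6, 0, 0, 0, 0, -0.3, 0.8, 0, 0, 0, 0, -0.36, 0.95, 0, 0, 0, 0])

```text
time: 12.4
tool_pos: [0.5414, 0.0613, 0.2317]
tool_rot: [3.141, 0.003, 3.047]
contact_force: [-0.5, 0.4, -0.3]
opening: 0.0004
```

Request:
jog_arm(deltas=[0, 0.25, 0, 0, 0, 0, 0, 0.5, 0, 0, 0, 0, 0, 0.7, 0, 0, 0, 0, 0, 0.83, 0, 0, 0, 0, 0, 0.83, 0, 0, 0, 0])

```text
time: 12.82
tool_pos: [0.5412, 0.1453, 0.2313]
tool_rot: [3.14, 0.002, 3.05]
contact_force: [0.2, 0.5, 0.1]
opening: 0.0008
```

```bash
python3 - <<'E'
from geo import *
o=robot.observe();t=o['tool_pos'];print(t,o['contact_force'],'mixer',(t[:2]-c)@ex,(t[:2]-c)@ey)
a,p=shot('side','s7.png');b,q=shot('top','t7.png')
f=lambda im,x,y:cv2.resize(im[y:y+120,x:x+130,::-1],None,fx=3,fy=3,interpolation=cv2.INTER_CUBIC)
cv2.imwrite('pics/c7.png',np.hstack([f(a,280,160),f(b,240,165)]))
for x,z in((.047,.159),(.055,.156)): X=np.r_[c+x*ex-.04*ey,z];print(x,(np.array(proj(p,X))-[280,160])*3,(np.array(proj(q,X))-[240,165])*3+[390,0])
E
```

```text
[0.54117336 0.14526073 0.23125197] [0.23693256 0.45466589 0.11566132] mixer -0.042489171163058836 0.1368034941533384
0.047 [178.78615472  67.19571992] [739.87587657 112.9262043 ]
0.055 [169.994086    66.54590347] [740.73367401 101.68388363]
```

View pics/c7.png

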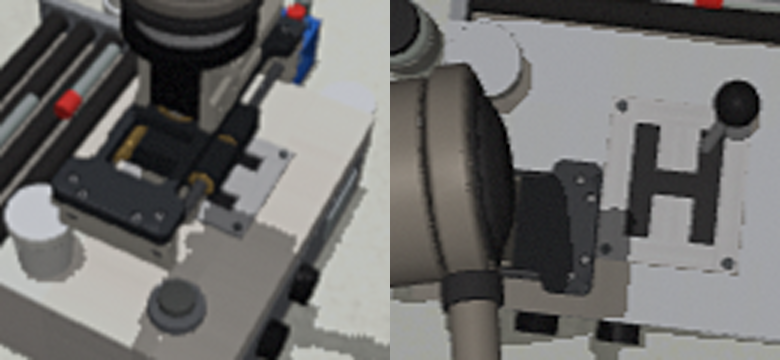

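The top view shows the knob at (737,101). The predicted spot for 55 mm fore is (740,102), so the lever is home in third. The button is in the clear, under the tips. Now I'll press it.

Request:
jog_arm(deltas=[0, -0.02, -0.25, 0, 0, 0, 0, -0.02, -0.5, 0, 0, 0, 0, -0.02, -0.75, 0, 0, 0, 0, -0.02, -0.93, 0, 0, 0, 0, -0.02, -0.93, 0, 0, 0])

```text
time: 13.33
tool_pos: [0.5391, 0.1393, 0.1343]
tool_rot: [-3.14, -0.006, 3.045]
contact_force: [0.3, -0.0, -0.4]
opening: 0.0
```

Request:
jog_arm(deltas=[0, 0, 0, 0, 0, 0, 0, 0, 0, 0, 0, 0, 0, 0, -0.05, 0, 0, 0, 0, 0, -0.1, 0, 0, 0, 0, 0, -0.1, 0, 0, 0])

```text
time: 13.75
tool_pos: [0.5418, 0.1409, 0.1283]
tool_rot: [3.141, 0.003, 3.047]
contact_force: [1.6, -1.4, 4.3]
opening: 0.0004
```

Request:
jog_arm(deltas=[0, 0, -0.03, 0, 0, 0, 0, 0, -0.05, 0, 0, 0, 0, 0, -0.05, 0, 0, 0])

```text
time: 14.0
tool_pos: [0.542, 0.1409, 0.1268]
tool_rot: [3.141, 0.005, 3.048]
contact_force: [-5.6, -3.5, 24.7]
opening: 0.0004
```

```bash
python3 - <<'E'
from geo import *
o=robot.observe();print(o['tool_pos'],o['contact_force'],o['torque'])
for v in (258.5,259.3,260): print(tri(cr(177,300),(338.8,v)))
a,p=shot('side','s8.png')
A=cv2.imread('pics/side1.png')
f=lambda im:cv2.resize(im[225:285,300:370],None,fx=5,fy=5,interpolation=cv2.INTER_CUBIC)
cv2.imwrite('pics/c8.png',np.hstack([f(A),f(a[:,:,::-1])]))
E
```

```text
[0.5419826  0.14093087 0.12684159] [-5.62642453 -3.54972384 24.68484796] [-0.49939618  1.02805903 -0.04189174]
(array([0.54096477, 0.14210205, 0.11974685]), np.float64(0.0014411976832342586))
(array([0.54092563, 0.14241142, 0.11714267]), np.float64(0.0011585157648927487))
(array([0.54089119, 0.14268328, 0.11485513]), np.float64(0.0009101714464985169))
```

View pics/c8.png

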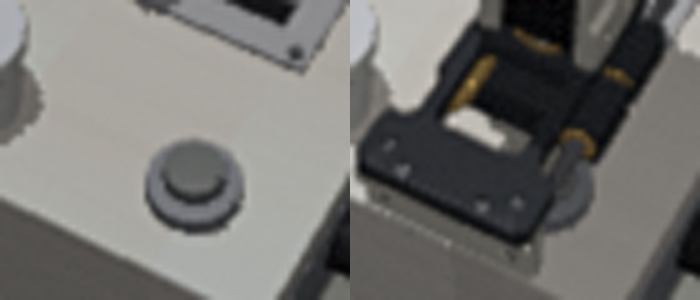

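The button (195,165 in the left crop) stands well proud of its collar, and the tips are now on it, holding 25 N against a hard stop. I'll let go in small steps to check the spring travel.

Request:
jog_arm(deltas=[0, 0, 0.03, 0, 0, 0, 0, 0, 0.03, 0, 0, 0, 0, 0, 0.03, 0, 0, 0])

```text
time: 14.3
tool_pos: [0.5418, 0.1409, 0.1272]
tool_rot: [3.141, 0.003, 3.047]
contact_force: [1.5, -2.2, 10.1]
opening: 0.0007
```

Request:
jog_arm(deltas=[0, 0, 0.02, 0, 0, 0, 0, 0, 0.02, 0, 0, 0, 0, 0, 0.02, 0, 0, 0])

```text
time: 14.55
tool_pos: [0.5415, 0.1411, 0.1282]
tool_rot: [3.141, 0.002, 3.047]
contact_force: [3.0, -1.8, 4.1]
opening: 0.0005
```

Request:
jog_arm(deltas=[0, 0, 0.02, 0, 0, 0, 0, 0, 0.02, 0, 0, 0, 0, 0, 0.02, 0, 0, 0])

```text
time: 14.8
tool_pos: [0.5407, 0.1412, 0.1297]
tool_rot: [3.141, -0.0, 3.047]
contact_force: [2.6, 0.1, 3.6]
opening: 0.0007
```

Request:
jog_arm(deltas=[0, 0, 0.02, 0, 0, 0, 0, 0, 0.02, 0, 0, 0, 0, 0, 0.02, 0, 0, 0])

```text
time: 15.05
tool_pos: [0.5404, 0.1411, 0.1315]
tool_rot: [3.142, -0.001, 3.047]
contact_force: [1.0, -0.5, 1.4]
opening: 0.0004
```

Request:
jog_arm(deltas=[0, 0, 0.02, 0, 0, 0, 0, 0, 0.02, 0, 0, 0, 0, 0, 0.02, 0, 0, 0])

```text
time: 15.3
tool_pos: [0.5401, 0.1411, 0.1333]
tool_rot: [-3.141, -0.002, 3.047]
contact_force: [-0.3, 0.1, 1.3]
opening: 0.0004
```

The spring force fades from about 5 N to 0 over roughly 6 mm (0.127 → 0.133), so that was a full press. I'll lift clear and check.

Request:
jog_arm(deltas=[0, 0, 0.2, 0, 0, 0, 0, 0, 0.4, 0, 0, 0, 0, 0, 0.6, 0, 0, 0, 0, 0, 0.8, 0, 0, 0, 0, 0, 1.0, 0, 0, 0])

```text
time: 15.72
tool_pos: [0.5401, 0.141, 0.2342]
tool_rot: [-3.141, -0.002, 3.047]
contact_force: [0.7, -0.0, -0.3]
opening: 0.0003
```

Request:
jog_arm(deltas=[-0.2, 0.2, 0, 0, 0, 0, -0.4, 0.4, 0, 0, 0, 0, -0.6, 0.6, 0, 0, 0, 0, -0.8, 0.8, 0, 0, 0, 0, -0.8, 0.8, 0, 0, 0, 0])

```text
time: 16.13
tool_pos: [0.4569, 0.2236, 0.2334]
tool_rot: [3.141, -0.003, 3.05]
contact_force: [0.2, -0.4, -0.3]
opening: 0.0005
```

```bash
python3 - <<'E'
from h import *
b,q=shot('top','t9.png')
cv2.imwrite('pics/c9.png',cv2.resize(b[145:295,215:465,::-1],None,fx=3,fy=3,interpolation=cv2.INTER_CUBIC))
print(robot.observe()['contact_force'])
E
```

```text
[1.14225338 0.40398346 0.2618972 ]
```

View pics/c9.png

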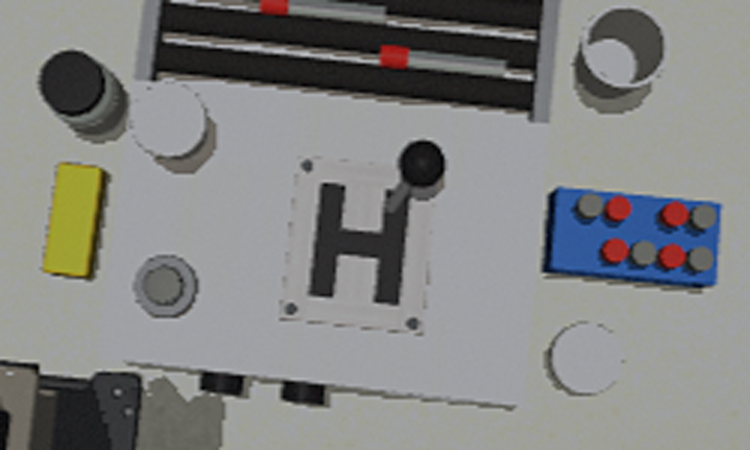

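The knob is at (421,160), far right, and the button at (165,285) is released. All six bystanders stand where they were, and the arm is clear.

```bash
python3 -c "
from cell import robot
print(robot.hand_in())"
```

```text
the job is handed in; nothing more can be done
None
```

I moved the lever from first, back to the cross channel, across to the right and forward home into third. Then I pressed the start button and let it go. The job is handed in at about 16 s of the 64 s allowed; the hand-in gives no verdict.

- **Lever:** the last top view shows the knob far right. It lies about 55 mm fore, which I estimate as 0.38 rad fore and 0.27 rad across. The readings while pushing, taken at the end of each move, never passed about 5 N.
- **Start button:** I pressed it to a hard stop at about 25 N. On release the spring force faded from about 5 N to near 0 over about 6 mm, so I take it as a full press.
- **Surroundings:** in the last picture the button looks released, all six bystanders stand where they were, and the arm is clear with no contact force.
- **What disagreed:** my first estimate of the button's top height (112 mm) was about 8–10 mm too low. The tips met it sooner than expected, and a second measurement and the contact put it at about 120 mm.

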